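Build the printed toy car on its display plinth

ROBOT

A 6-joint arm with a two-finger parallel gripper is mounted at the origin on the work surface. World frame = base frame: x ahead of the robot, y to its left, z up, the work surface at z = 0. Lengths are in mm, angles in rad, forces in N, time in s.
With the tool pointing down it reaches from about 350 to 925 mm from the base axis. Payload 6.4 kg.
Tool frame: the origin (TCP) lies at the very end of the fingers, on their centre line; the grasp point (between the pads) lies 19 mm behind it; z points along the fingers, y is the line along which they close (so a half turn about z gives the same grasp; the last joint's range is limited). The gripper opens to 94 mm and grips with 3 to 60 N. Pads are 16 mm wide; open, the fingers measure 119 mm over their backs; the gripper's body (75 mm by 177 mm) begins 78 mm behind the grasp point.
Start: joints at [-1.412, 0.245, 1.558, -0, 1.339, -0.174], TCP at [212.354, -614.345, 205.455] pointing down, gripper open.
Joint ranges: [-3.13, 3.13], [-1.02, 2.26], [0.13, 2.54], [-0.95, 4.09], [0.21, 2.88], [-2.74, 2.74]. Speed limits (rad/s): [2.57, 2.57, 3.14, 3.14, 3.14, 3.14].

INTERFACE

Orientations are given as a 3x3 rotation matrix whose columns are the frame's x, y, z axes.
In Python, from plant import readout, optics, robot gives the robot as it stands.
- The arm moves only by the tool apply_moves, never from a script. Its argument "rows" is a list of rows, each an object of numbers: "dx", "dy", "dz": the shift along the tool's x, y, z in mm; "yaw": the turn about the tool's z in degrees; "grip": the finger opening in mm, from 0 to 94. A call has 1 to 10 rows; each row is the pose to reach, as a shift and turn from the pose commanded when the call began, along the tool's axes at that moment; what a row does not reach only later rows make up. A row lasts 1/10 s, in which the tool goes at most 50 mm and 8.59 degrees, less where a joint would pass 70% of its speed; a pose out of reach is approached as far as the arm can. A call with a gripper value outside its range is refused whole. The fingers move at their own pace and stop on an object; "grip_force" is the grip in N (left out, the last holds). Time passes only in rows, so rows that repeat a pose let the fingers close. It gives the time, the measured TCP pose, the force, the opening and the grip force at its end, in the units of the state.
- readout.get_obs(): the state, without advancing time (a new reading comes with each control period).
- optics.camera(name): name is "scene" or "top"; returns a dict with "image" (480x640x3 uint8, red, green, blue), "vertical_fov" (degrees; the focal length in pixels is half the picture's height over the tangent of half this angle, whatever the lens; pixels are square), "cx", "cy" (the principal point, pixels), "origin" and "attitude" of the camera in the world. Camera axes: x right, y up, looking along -z (the intrinsics and any distortion apply to the point x, -y, -z); pixel columns grow to the right and rows downward; lengths in mm; the calibration is good to about 2 mm. A picture is of the moment at which its call begins. There is no depth.
- robot.hand_in(): hands the job in; it is judged then, once.
Trained networks look in a picture, given as the dict that the camera call returned (one of the last four; its "shot" number tells which), for a name from the list of things; names that differ only in an ending like _2 or _b are one class to them, and where a whole thing is asked for, a point or a joint stands for the part that bears it (a point fixed in the world has none). Each returns a list of dicts, best first, with "conf" (0 to 1); they miss things now and then, are a little off and sometimes report something else, mostly with a low value. They report only what shows in the picture. A call takes as long as a camera call. They do not tell look-alikes from the thing itself.
- optics.find_in(picture, name): "centre" ([x, y, z] in mm, in world coordinates, good to about 4 mm: the middle of the surface that is visible of it).
- optics.regions_of(picture, name): "mask" (480x640 bool, what is visible of it).
The state is a dict: "time_s": time; "qpos": joint angles; "qd": joint speeds; "joint_efforts": joint torques, N m; "eef_pos": TCP position; "eef_rot": TCP orientation; "ft_force": force on the tool from outside, world axes, zero at the start; "torque": the same for the moment, N m; "width": opening from 0.0 (shut) to 1.0 (fully open); "grasp_force": force on a finger pad.
Only numpy, scipy, OpenCV 4.12 (cv2) and the standard library are available. Lean on these libraries where they do the work, as an engineer would, in place of code of your own. Each camera call takes 0.05 s, during which the arm holds its last target. There are 200 camera calls.

TASK

Build the toy car on the black parking-bay plinth, from the bottom up and one part at a time: the wheeled chassis centred along the bay, then the blue shell on the chassis, then the cabin with red windows on the shell, then the yellow roof box on the cabin, letting go of each before the next. Each part sits level, centred on the one below and lined up lengthwise with it. Leave the plain white spare cabin, the cork sanding block, the paint jar, the marker and the tape roll where they are.

Things in the scene. Friction and masses are not known exactly. Their poses are not given: they have to be found in the camera images.
- plinth: (All sizes here in mm.) Fixed display plinth, black slab 130 (x) x 84 (y) x 12 high with a wooden edge and a white-lined parking bay on top. Origin: centre of its underside on the table, so its top is 12 above the origin. x along the bay's length, z up. The finished car stands at its centre, lengthwise.
- chassis_mid (a point): Loose white toy-car chassis with four light green wheels that do not turn; 104 long (x), 66 wide over the wheels (y), 25 high. Point: its centre, 12.5 above the ground under it. Its deck is 48 wide, from 6 to 25 above the ground; flat top. Between front and rear wheels the deck's sides are free over 42 of length in the middle: grip it there across y. Wheels 22 in diameter. Same both ways round (half turn), so nose and tail do not matter. Long axis x, width y, z up.
- shell_mid (a point): Loose blue lower car body (white felt-pen flecks, red and yellow lamps), a solid block 104 long (x), 54 wide (y), 24 high with flat top and bottom. Point: its centre, half-way up. Same both ways round (half turn), so nose and tail do not matter. Long axis x, width y, z up.
- cabin_mid (a point): Loose white cabin with RED windows and red roof panel, 60 long (x) at the bottom, 45 at the top (sloping ends), 46 wide (y) with upright sides, 28 high, flat top and bottom. Point: its centre, half-way up. Same both ways round (half turn), so nose and tail do not matter. Long axis x, width y, z up.
- roofbox_mid (a point): Loose yellow roof luggage box with black bands, 56 long (x), 36 wide (y), 24 high, flat top and bottom. Point: its centre, half-way up. Same both ways round (half turn), so nose and tail do not matter. Long axis x, width y, z up.
- spare_mid (a point): Loose spare cabin, the same shape and size as the red-windowed one but all white and pale grey (no red), not to be used. Point: its centre, half-way up.
- sander: Loose brown cork sanding block, 65 (x) x 35 (y) x 22 high, to be left alone. Origin: centre of its underside.
- jar: Loose green paint jar, 44 in diameter, 50 high, to be left alone. Origin: centre of its underside.
- marker: Loose blue-capped felt-tip marker lying on the table, 125 long (x), 15 thick, to be left alone. Origin: underside at mid-length.
- tape: Loose amber roll of adhesive tape lying flat, 68 in diameter, 20 high, to be left alone. Origin: centre of its underside.
Not all that is in view belongs to the job. Leave any pink or purple look-alike of the part that bears chassis_mid alone. What is shaped like the part that bears shell_mid but pink or purple is not meant.

How it is judged:
By the outcome, as a careful person would: the job done as asked, in the order asked, and still so for the second after the job is handed in, with the robot touching nothing.
It also fails if it takes over 134 s, if anything falls off the work surface, if the arm or the gripper's body presses on something with over 40 N, if the wrist force passes 120 N, or if a joint passes its speed limit or range.

## Working session

There is one attempt and no reset: what is moved stays moved. The work goes in short steps, Python scripts to look and compute and a tool call to move; the robot and the scene stay as the last step left them, time stands still between calls to the robot, and variables do not carry over. Pictures are saved under pics/ and viewed, at most 14 in all, crops included, and the job is handed in when it is done.

Besides the shell and the picture viewer there is one more tool, called after "Request:" by a JSON object that holds its "api" and its "payload", one argument or row to a line. apply_moves: Moves the arm, as the interface text tells. Its arguments: {"type":"object","properties":{"rows":{"type":"array","items":{"type":"object","properties":{"dx":{"type":"number"},"dy":{"type":"number"},"dz":{"type":"number"},"yaw":{"type":"number"},"grip":{"type":"number"}}}},"grip_force":{"type":"number"}},"required":["rows"]}

```bash
ls; mkdir -p pics; cat > h.py <<'E'
import numpy as np, cv2
from plant import readout, optics, robot
def shot(n,f=None):
    p=optics.camera(n)
    if f: cv2.imwrite('pics/'+f,p['image'][:,:,::-1])
    return p
E
python3 - <<'E'
from h import *
for n in('scene','top'):
    p=shot(n,n+'0.png'); print({k:v for k,v in p.items() if k!='image'})
    for o in ['plinth','chassis_mid','shell_mid','cabin_mid','roofbox_mid','sander','jar','marker','tape']:
        print(o,[(np.round(d['centre']).tolist(),round(d['conf'],2)) for d in optics.find_in(p,o)])
print(readout.get_obs())
E
```

```text
pics
{'vertical_fov': 47.07683235478581, 'cx': 317.0447988197846, 'cy': 240.69837049091987, 'origin': array([1284.66698745, -518.49805055,  761.94636232]), 'attitude': array([[ 0.53278922, -0.48121011,  0.6961124 ],
       [ 0.84624628,  0.30461482, -0.43712361],
       [-0.00169786,  0.82197728,  0.56951776]]), 'shot': 1}
plinth [([470.0, 240.0, 9.0], 0.63)]
chassis_mid [([452.0, 26.0, 29.0], 0.87), ([678.0, 426.0, 23.0], 0.86), ([253.0, 379.0, 26.0], 0.7), ([674.0, -262.0, 31.0], 0.22)]
shell_mid [([476.0, -212.0, 24.0], 0.86), ([220.0, -291.0, 23.0], 0.81), ([614.0, -141.0, 24.0], 0.7)]
cabin_mid [([673.0, -260.0, 30.0], 0.59)]
roofbox_mid [([649.0, 219.0, 27.0], 0.57)]
sander [([432.0, 377.0, 19.0], 0.74)]
jar [([523.0, 391.0, 28.0], 0.97)]
marker []
tape [([601.0, -406.0, 15.0], 0.87)]
{'vertical_fov': 46.05636909718589, 'cx': 315.6485355952981, 'cy': 235.18440930930905, 'origin': array([ 174.10876994,   19.79671858, 1549.34275272]), 'attitude': array([[-0.02673735,  0.98700936, -0.15842235],
       [-0.99958268, -0.02813147, -0.00656368],
       [-0.01093506,  0.15818074,  0.98
[... 649 characters left out ...]
.74086831e-01]), 'qd': array([ 2.47114943e-04,  5.11506869e-04, -5.47170956e-05, -3.42634069e-04,
        2.28940663e-03, -1.35125010e-03]), 'joint_efforts': array([-1.03902534e-05, -4.15839672e+01, -3.14883113e+01,  6.84897811e-02,
        2.88864149e-02, -1.43858489e-05]), 'eef_pos': array([ 212.35629585, -614.34805974,  205.46500948]), 'eef_rot': array([[ 9.45135064e-01,  3.26679829e-01, -1.56815289e-06],
       [ 3.26679829e-01, -9.45135064e-01, -1.43870284e-05],
       [-6.18206827e-06,  1.30854011e-05, -1.00000000e+00]]), 'ft_force': array([-0.57970586,  0.49350511,  0.30297993]), 'torque': array([ 0.01647203, -0.01332551, -0.01848209]), 'grasp_force': 0.0, 'width': 0.9991866216621438}
```

View pics/scene0.png

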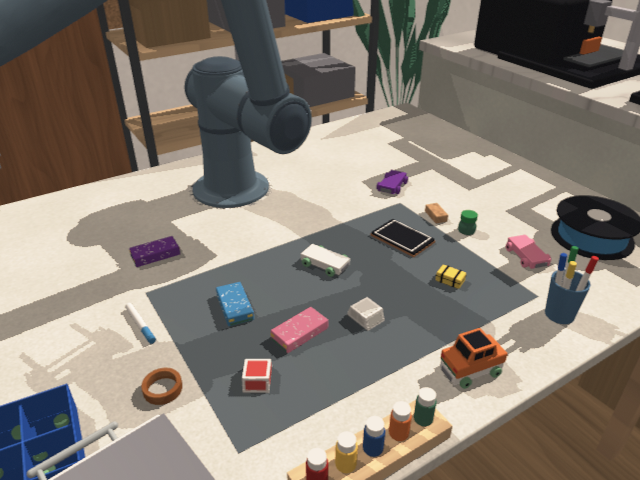

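View pics/top0.png

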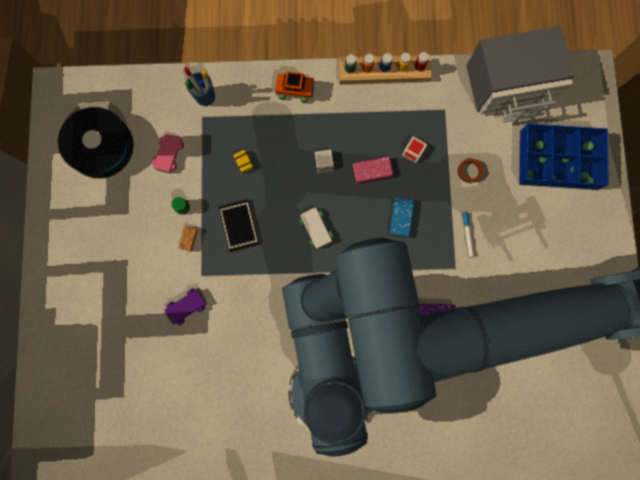

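The scene picture shows the plinth at (402,237), chassis (325,259), blue shell (235,302), red cabin (257,375), yellow box (451,276) and white spare (366,313). The top picture shows them at (238,226), (316,227), (401,217), (415,149), (243,161) and (323,161). The pink and purple look-alikes are elsewhere. Next I fit silhouettes from both views.

```bash
cat >> h.py <<'E'
from scipy.optimize import minimize
def box(l,w,z0,z1,lt=None):
    lt=lt or l
    return np.array([[sx*(l if z==z0 else lt)/2,sy*w/2,z] for z in(z0,z1) for sx in(-1,1) for sy in(-1,1)])
wh=np.array([[cx+11*np.cos(a),y,11+11*np.sin(a)] for cx in(-32,32) for y in(-33,33) for a in np.arange(0,6.28,.4)])
M={'chassis':np.vstack([box(104,48,6,25),wh]),'shell':box(104,54,0,24),'cabin':box(60,46,0,28,45),
   'roofbox':box(56,36,0,24),'plinth':box(130,84,0,12)}
def proj(p,X):
    f=240/np.tan(np.radians(p['vertical_fov']/2)); c=(X-p['origin'])@p['attitude']
    return np.c_[p['cx']+f*c[:,0]/-c[:,2], p['cy']+f*-c[:,1]/-c[:,2]]
def place(n,v):
    c,s=np.cos(v[3]),np.sin(v[3]); return M[n]@np.array([[c,-s,0],[s,c,0],[0,0,1]]).T+v[:3]
S=6
def raster(P,o,sh):
    m=np.zeros((sh[0]*S,sh[1]*S),np.uint8)
    h=cv2.convexHull(((P-o+.5)*S-.5).astype(np.float32))
    cv2.fillConvexPoly(m,np.round(h*16).astype(np.int32),255,shift=4); return cv2.resize(m,sh[::-1],interpolation=cv2.INTER_AREA)/255.
def segment(p,px,r):
    """soft hull mask of what differs from the mat around pixel px"""
    x,y=np.round(px).astype(int); o=np.array([x-r,y-r]); im=p['image'][y-r:y+r,x-r:x+r]
    big=cv2.resize(im,None,fx=S,fy=S,interpolation=cv2.INTER_LINEAR)
    L=cv2.cvtColor(big.astype(np.float32)/255,cv2.COLOR_RGB2LAB); med=np.median(L[::3,::3].reshape(-1,3),0)
    d=L-med; m=((d[...,0]>18)|(np.hypot(d[...,1],d[...,2])>16)).astype(np.uint8)
    k,lab,st,ce=cv2.connectedComponentsWithStats(cv2.morphologyEx(m,cv2.MORPH_CLOSE,np.ones((4*S,4*S))))
    i=min((i for i in range(1,k) if st[i,4]>25*S*S),key=lambda i:np.hypot(*(ce[i]-r*S)))
    h=cv2.convexHull(np.argwhere((lab==i)&(m>0))[:,::-1].astype(np.int32)); out=np.zeros(m.shape,np.uint8); cv2.fillConvexPoly(out,h,255)
    return o,cv2.resize(out,(2*r,2*r),interpolation=cv2.INTER_AREA)/255.
def fit(n,pics,pxs,rs,v0,zfix=None):
    segs=[segment(p,q,r) for p,q,r in zip(pics,pxs,rs)]
    def cost(u):
        v=[u[0],u[1],u[3] if zfix is None else zfix,u[2]]
        return sum(np.abs(raster(proj(p,place(n,v)),o,m.shape)-m).sum()/m.sum() for p,(o,m) in zip(pics,segs))
    best=None
    for y in np.radians(np.arange(0,180,20)):
        u=[v0[0],v0[1],y]+([] if zfix is not None else [0.])
        c=cost(u); 
        if best is None or c<best[0]: best=(c,u)
    u=best[1]
    for d in (8,3):
        sim=np.array([u]+[np.add(u,e) for e in np.diag([d,d,d*.02,d][:len(u)])])
        u=minimize(cost,u,method='Nelder-Mead',options=dict(initial_simplex=sim,xatol=.02,fatol=1e-5,maxiter=250)).x
    return u,cost(u)
E
cat > m1.py <<'E'
from h import *
S0,T0=shot('scene'),shot('top')
J={'plinth':((402,237),45,(238,226),34,(455,245)),'chassis':((325,259),38,(316,227),30,(452,30)),'shell':((235,302),38,(401,217),32,(470,-205)),
'cabin':((257,375),34,(415,149),24,(660,-257)),'roofbox':((451,276),28,(243,161),20,(640,225))}
for n,(a,ra,b,rb,v) in J.items():
    for lab,ps,px,r,zf in(('both',[S0,T0],[a,b],[ra,rb],None),('bothz0',[S0,T0],[a,b],[ra,rb],0.),('scene',[S0],[a],[ra],0.),('top',[T0],[b],[rb],0.)):
        u,c=fit(n,ps,px,r,v,zf); print(n,lab,np.round(u[:2],1),'yaw',round(np.degrees(u[2]),1),'z',np.round(u[3:],1),round(c,3))
E
python3 m1.py
```

```text
Traceback (most recent call last):
  File "m1.py", line 7, in <module>
    u,c=fit(n,ps,px,r,v,zf); print(n,lab,np.round(u[:2],1),'yaw',round(np.degrees(u[2]),1),'z',np.round(u[3:],1),round(c,3))
        ~~~^^^^^^^^^^^^^^^^
  File "h.py", line 35, in fit
    segs=[segment(p,q,r) for p,q,r in zip(pics,pxs,rs)]
          ~~~~~~~^^^^^^^
  File "h.py", line 31, in segment
    i=min((i for i in range(1,k) if st[i,4]>25*S*S),key=lambda i:np.hypot(*(ce[i]-r*S)))
ValueError: min() iterable argument is empty
```

```bash
sed -i 's/med=np.median(.*$/bw=3*S; med=np.median(np.vstack([q.reshape(-1,3) for q in(L[:bw],L[-bw:],L[:,:bw],L[:,-bw:])]),0)/' h.py
sed -i 's/    o=np.array/    o=np.array/; s/^S0,T0=.*/S0,T0=shot("scene"),shot("top"); tiles=[]/' m1.py
cat >> m1.py <<'E'
E
python3 - <<'E'
s=open('m1.py').read()
s=s.replace("for n,(a,ra,b,rb,v) in J.items():\n","""
rows=[[],[]]
for n,(a,ra,b,rb,v) in J.items():
    for k,(p,q,r) in enumerate(((S0,a,ra),(T0,b,rb))):
        t=p['image'][q[1]-r:q[1]+r,q[0]-r:q[0]+r,::-1]; t=cv2.resize(t,(160,160),interpolation=cv2.INTER_NEAREST)
        try: o,m=segment(p,q,r); c,_=cv2.findContours(cv2.resize((m>.5).astype(np.uint8),(160,160)),0,1); cv2.drawContours(t,c,-1,(0,255,0),1)
        except ValueError: print('noseg',n,k)
        rows[k].append(t)
cv2.imwrite('pics/seg%d.png'%S0['shot'],np.vstack([np.hstack(x) for x in rows]))
for n,(a,ra,b,rb,v) in J.items():
""").replace("        u,c=fit(","        try: u,c=fit(").replace(",zf); print",",zf)\n        except ValueError: continue\n        print")
open('m1.py','w').write(s)
E
python3 m1.py; ls pics
```

```text
noseg plinth 1
plinth scene [455.6 246.5] yaw 13.3 z [] 2.034
chassis both [441.5  29.8] yaw 23.5 z [0.6] 0.225
chassis bothz0 [442.   29.9] yaw 23.9 z [] 0.223
chassis scene [438.7  33.3] yaw 18.0 z [] 0.168
chassis top [441.7  29.9] yaw 23.6 z [] 0.038
shell both [ 462.2 -206.1] yaw 168.4 z [4.5] 0.345
shell bothz0 [ 463.1 -206.5] yaw 168.9 z [] 0.358
shell scene [ 454.1 -201.6] yaw 167.1 z [] 0.195
shell top [ 465.3 -208.7] yaw 167.2 z [] 0.108
cabin both [ 661.9 -255.1] yaw 147.8 z [0.2] 0.215
cabin bothz0 [ 661.5 -255.2] yaw 147.7 z [] 0.215
cabin scene [ 658.1 -251.6] yaw 147.7 z [] 0.115
cabin top [ 661.5 -256. ] yaw 146.8 z [] 0.033
roofbox both [638.5 231.1] yaw 24.0 z [0.4] 0.153
roofbox bothz0 [638.3 231.2] yaw 24.8 z [] 0.15
roofbox scene [638.4 231.9] yaw 26.0 z [] 0.031
roofbox top [638.7 229.6] yaw 25.3 z [] 0.1
scene0.png
seg5.png
top0.png
```

View pics/seg5.png

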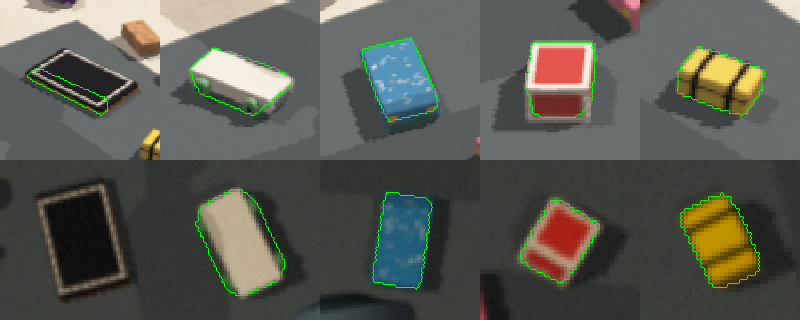

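The top outlines are tight. The scene outlines miss the shaded sides, and the plinth needs its white lines instead.

```bash
sed -i 's/>18)|/>TL)|/; s/>16)).ast/>TC)).ast/; s/^S=6/S=6; TL=18; TC=7/' h.py
sed -i "s/^J={'plinth.*(455,245)),/J={/" m1.py
cat >> m1.py <<'E'
def back(p,px,z):
    f=240/np.tan(np.radians(p['vertical_fov']/2)); px=np.asarray(px,float)
    d=np.c_[(px[:,0]-p['cx'])/f,-(px[:,1]-p['cy'])/f,-np.ones(len(px))]@p['attitude'].T
    return p['origin']+d*((z-p['origin'][2])/d[:,2])[:,None]
C=[]
for p,(x,y),r in((S0,(402,237),34),(T0,(238,226),28)):
    g=cv2.resize(p['image'][y-r:y+r,x-r:x+r].min(2),None,fx=S,fy=S,interpolation=cv2.INTER_LINEAR)
    m=(g>90).astype(np.uint8); k,lab,st,_=cv2.connectedComponentsWithStats(cv2.morphologyEx(m,3,np.ones((9,9))))
    # component with the widest box near centre, not touching border
    i=max((i for i in range(1,k) if st[i,0]>0 and st[i,1]>0 and st[i,0]+st[i,2]<g.shape[1] and st[i,1]+st[i,3]<g.shape[0]),key=lambda i:st[i,2]*st[i,3])
    q=(np.argwhere((lab==i)&(m>0))[:,::-1]+.5)/S-.5+[x-r,y-r]
    W=back(p,q,12.); (c,wh_,a)=cv2.minAreaRect(W[:,:2].astype(np.float32)); print('bay',np.round(c,1),np.round(wh_,1),round(a,1)); C.append((p,np.array([[*c,12.]])))
# triangulate centre
o1,o2=[p['origin'] for p,_ in C]; d1,d2=[(c[0]-p['origin'])/np.linalg.norm(c[0]-p['origin']) for p,c in C]
t=np.linalg.lstsq(np.c_[d1,-d2],o2-o1,rcond=None)[0]; print('tri',np.round((o1+t[0]*d1+o2+t[1]*d2)/2,1),np.round(o1+t[0]*d1-o2-t[1]*d2,1))
E
python3 m1.py; ls pics
```

```text
chassis both [441.   30.1] yaw 24.3 z [1.3] 0.119
chassis bothz0 [440.3  30.9] yaw 24.0 z [] 0.123
chassis scene [440.8  31.6] yaw 23.8 z [] 0.061
chassis top [441.2  29.8] yaw 24.0 z [] 0.053
shell both [ 465.7 -206.6] yaw 169.3 z [1.8] 0.11
shell bothz0 [ 466.1 -206.6] yaw 169.2 z [] 0.128
shell scene [ 464.5 -205.4] yaw 169.0 z [] 0.034
shell top [ 465.8 -208.8] yaw 169.8 z [] 0.048
cabin both [ 661.3 -253.9] yaw 149.1 z [-0.1] 0.2
cabin bothz0 [ 661.5 -254.1] yaw 149.3 z [] 0.2
cabin scene [ 661.6 -253. ] yaw 147.4 z [] 0.052
cabin top [ 661.3 -256.1] yaw 145.5 z [] 0.113
roofbox both [639.2 230.7] yaw 23.4 z [0.7] 0.211
roofbox bothz0 [638.9 231.2] yaw 22.2 z [] 0.214
roofbox scene [638.9 231.5] yaw 22.7 z [] 0.033
roofbox top [638.5 229.2] yaw 19.6 z [] 0.167
bay [484.7 182.8] [0.4 2.1] 51.7
bay [394.5 266.8] [9.6 5.2] 63.3
tri [400.3 270.7 -70.3] [-11.4 -17.8  -4.5]
scene0.png
seg5.png
seg7.png
top0.png
```

```bash
cat > m2.py <<'E'
from h import *
src=open('m1.py').read(); exec(src[src.index('def back'):src.index('C=[]')])
def bay(p,x,y,r,th):
    g=cv2.resize(p['image'][y-r:y+r,x-r:x+r].min(2),None,fx=S,fy=S,interpolation=cv2.INTER_LINEAR)
    m=(g>th).astype(np.uint8); k,lab,st,_=cv2.connectedComponentsWithStats(cv2.morphologyEx(m,3,np.ones((9,9))))
    ok=[i for i in range(1,k) if st[i,0]>0 and st[i,1]>0 and st[i,0]+st[i,2]<g.shape[1] and st[i,1]+st[i,3]<g.shape[0]]
    if not ok: return None
    i=max(ok,key=lambda i:st[i,2]*st[i,3])
    q=(np.argwhere((lab==i)&(m>0))[:,::-1]+.5)/S-.5+[x-r,y-r]
    return cv2.minAreaRect(back(p,q,12.)[:,:2].astype(np.float32))
if __name__=='__main__':
    S0,T0=shot('scene'),shot('top')
    for p,a in((S0,(402,237,40)),(T0,(238,226,30))):
        for th in(60,75,90,110,130,150):
            b=bay(p,*a,th); print(th,b and [np.round(v,1) for v in b])
E
python3 m2.py
```

```text
60 None
75 None
90 [array([485.6, 182.3]), array([0.8, 4. ]), np.float64(51.7)]
110 [array([455.6, 248.2]), array([116.4,  86.1]), np.float64(13.2)]
130 [array([466. , 249.8]), array([94.2, 82.6]), np.float64(13.3)]
150 [array([420.9, 278. ]), array([28.3,  4.2]), np.float64(11.5)]
60 [array([455.7, 245.1]), array([116.5,  83.8]), np.float64(13.0)]
75 [array([424.6, 276.5]), array([69.1, 12.4]), np.float64(20.5)]
90 [array([394.7, 267.7]), array([7.6, 5.1]), np.float64(57.0)]
110 [array([394.9, 269.1]), array([0.7, 0.6]), np.float64(43.9)]
130 None
150 None
```

```bash
cat > go.py <<'E'
import sys; from h import *
x,y,z,h=map(float,sys.argv[1:5]); o=readout.get_obs(); R=o['eef_rot']; cur=np.degrees(np.arctan2(R[1,0],R[0,0]))
d=R.T@(np.array([x,y,z])-o['eef_pos']); print('t',round(o['time_s'],2),'d',np.round(d,1),'yaw',round((cur-h+180)%360-180,2),'pos',np.round(o['eef_pos'],1),'hd',round(cur,2),'rows',round(np.linalg.norm(d)/50,1),'f',np.round(o['ft_force'],1),'w',round(o['width']*94,1))
E
python3 go.py 441 30.7 80 24
```

```text
t 1.4 d [ 426.8 -534.9  125.5] yaw -4.93 pos [ 212.3 -614.3  205.4] hd 19.07 rows 13.9 f [ 0.1  0.8 -0.6] w 94.0
```

Request:
{"api": "apply_moves", "payload": {
  "rows": [
    {"dx":427,"dy":-535,"dz":125.5,"yaw":-4.9,"grip":94},
    {"dx":427,"dy":-535,"dz":125.5,"yaw":-4.9},
    {"dx":427,"dy":-535,"dz":125.5,"yaw":-4.9},
    {"dx":427,"dy":-535,"dz":125.5,"yaw":-4.9},
    {"dx":427,"dy":-535,"dz":125.5,"yaw":-4.9},
    {"dx":427,"dy":-535,"dz":125.5,"yaw":-4.9},
    {"dx":427,"dy":-535,"dz":125.5,"yaw":-4.9},
    {"dx":427,"dy":-535,"dz":125.5,"yaw":-4.9},
    {"dx":427,"dy":-535,"dz":125.5,"yaw":-4.9},
    {"dx":427,"dy":-535,"dz":125.5,"yaw":-4.9}
  ]
}}

```text
invalid input
```

```bash
python3 go.py 441 30.7 80 24
```

```text
t 1.4 d [ 426.8 -534.9  125.5] yaw -4.93 pos [ 212.3 -614.3  205.4] hd 19.07 rows 13.9 f [ 0.1  0.8 -0.6] w 94.0
```

Request:
{"api": "apply_moves", "payload": {
  "rows": [
    {"dx":427,"dy":-535,"dz":125.5,"yaw":-4.9,"grip":94},
    {"dx":427,"dy":-535,"dz":125.5,"yaw":-4.9,"grip":94},
    {"dx":427,"dy":-535,"dz":125.5,"yaw":-4.9,"grip":94},
    {"dx":427,"dy":-535,"dz":125.5,"yaw":-4.9,"grip":94},
    {"dx":427,"dy":-535,"dz":125.5,"yaw":-4.9,"grip":94},
    {"dx":427,"dy":-535,"dz":125.5,"yaw":-4.9,"grip":94},
    {"dx":427,"dy":-535,"dz":125.5,"yaw":-4.9,"grip":94},
    {"dx":427,"dy":-535,"dz":125.5,"yaw":-4.9,"grip":94},
    {"dx":427,"dy":-535,"dz":125.5,"yaw":-4.9,"grip":94},
    {"dx":427,"dy":-535,"dz":125.5,"yaw":-4.9,"grip":94}
  ]
}}

```text
time_s: 2.4
eef_pos: [377.2, -149.1, 115.4]
eef_rot: [[0.914, 0.406, 0.001], [0.406, -0.914, -0.001], [0.001, 0.001, -1.0]]
ft_force: [1.3, -0.2, -0.5]
width: 1.0
grasp_force: 0.0
```

```bash
python3 go.py 441 30.7 80 24
```

```text
t 2.4 d [ 131.3 -138.5   35.3] yaw -0.07 pos [ 377.2 -149.1  115.4] hd 23.93 rows 3.9 f [ 1.3 -0.2 -0.5] w 94.0
```

Request:
{"api": "apply_moves", "payload": {
  "rows": [
    {"dx":131,"dy":-138.5,"dz":35,"yaw":0,"grip":94},
    {"dx":131,"dy":-138.5,"dz":35,"yaw":0,"grip":94},
    {"dx":131,"dy":-138.5,"dz":35,"yaw":0,"grip":94},
    {"dx":131,"dy":-138.5,"dz":35,"yaw":0,"grip":94},
    {"dx":131,"dy":-138.5,"dz":35,"yaw":0,"grip":94},
    {"dx":131,"dy":-138.5,"dz":35,"yaw":0,"grip":94},
    {"dx":131,"dy":-138.5,"dz":35,"yaw":0,"grip":94}
  ]
}}

```text
time_s: 3.1
eef_pos: [440.3, 28.0, 80.6]
eef_rot: [[0.914, 0.405, 0.001], [0.405, -0.914, -0.0], [0.0, 0.001, -1.0]]
ft_force: [0.4, -0.2, 0.8]
width: 1.004
grasp_force: 0.0
```

```bash
python3 go.py 441 30.7 4 24
```

```text
t 3.1 d [ 1.7 -2.2 76.6] yaw -0.1 pos [440.3  28.   80.6] hd 23.9 rows 1.5 f [ 0.4 -0.2  0.8] w 94.3
```

Request:
{"api": "apply_moves", "payload": {
  "rows": [
    {"dx":0,"dy":0,"dz":30,"yaw":0,"grip":94},
    {"dx":0,"dy":0,"dz":60,"yaw":0,"grip":94},
    {"dx":0,"dy":0,"dz":76,"yaw":0,"grip":94},
    {"dx":0,"dy":0,"dz":76,"yaw":0,"grip":94},
    {"dx":0,"dy":0,"dz":76,"yaw":0,"grip":94}
  ]
}}

```text
time_s: 3.6
eef_pos: [440.6, 27.8, 5.0]
eef_rot: [[0.915, 0.404, 0.001], [0.404, -0.915, -0.0], [0.001, 0.0, -1.0]]
ft_force: [0.5, -0.4, -0.1]
width: 1.0
grasp_force: 0.0
```

```bash
python3 go.py 441 30.7 4 24
```

```text
t 3.6 d [ 1.5 -2.5  1. ] yaw -0.16 pos [440.6  27.8   5. ] hd 23.84 rows 0.1 f [ 0.5 -0.4 -0.1] w 94.0
```

Request:
{"api": "apply_moves", "payload": {
  "grip_force": 20,
  "rows": [
    {"dx":1.5,"dy":-2.5,"dz":1,"yaw":-0.2,"grip":94},
    {"dx":1.5,"dy":-2.5,"dz":1,"yaw":-0.2,"grip":40},
    {"dx":1.5,"dy":-2.5,"dz":1,"yaw":-0.2,"grip":40},
    {"dx":1.5,"dy":-2.5,"dz":1,"yaw":-0.2,"grip":40},
    {"dx":1.5,"dy":-2.5,"dz":1,"yaw":-0.2,"grip":40},
    {"dx":1.5,"dy":-2.5,"dz":1,"yaw":-0.2,"grip":40},
    {"dx":1.5,"dy":-2.5,"dz":1,"yaw":-0.2,"grip":40},
    {"dx":1.5,"dy":-2.5,"dz":1,"yaw":-0.2,"grip":40},
    {"dx":1.5,"dy":-2.5,"dz":1,"yaw":-0.2,"grip":40},
    {"dx":1.5,"dy":-2.5,"dz":1,"yaw":-0.2,"grip":40}
  ]
}}

```text
time_s: 4.6
eef_pos: [440.6, 31.8, 3.3]
eef_rot: [[0.912, 0.409, 0.0], [0.409, -0.912, -0.0], [0.0, 0.0, -1.0]]
ft_force: [0.6, -0.7, 0.3]
width: 0.509
grasp_force: 20.0
```

```bash
python3 go.py 455.6 246.6 60 13.1
```

```text
t 4.6 d [ 101.6 -189.8  -56.7] yaw 11.07 pos [440.6  31.8   3.3] hd 24.17 rows 4.5 f [ 0.6 -0.7  0.3] w 47.8
```

Request:
{"api": "apply_moves", "payload": {
  "rows": [
    {"dx":0,"dy":0,"dz":-30,"yaw":0,"grip":40},
    {"dx":0,"dy":0,"dz":-57,"yaw":0,"grip":40},
    {"dx":25,"dy":-47,"dz":-57,"yaw":4,"grip":40},
    {"dx":51,"dy":-95,"dz":-57,"yaw":8,"grip":40},
    {"dx":76,"dy":-142,"dz":-57,"yaw":11,"grip":40},
    {"dx":90,"dy":-170,"dz":-57,"yaw":11,"grip":40},
    {"dx":101.6,"dy":-189.8,"dz":-57,"yaw":11,"grip":40},
    {"dx":101.6,"dy":-189.8,"dz":-57,"yaw":11,"grip":40},
    {"dx":101.6,"dy":-189.8,"dz":-57,"yaw":11,"grip":40},
    {"dx":101.6,"dy":-189.8,"dz":-57,"yaw":11,"grip":40}
  ]
}}

```text
time_s: 5.6
eef_pos: [455.2, 245.6, 60.0]
eef_rot: [[0.974, 0.227, -0.001], [0.227, -0.974, -0.0], [-0.001, 0.0, -1.0]]
ft_force: [-0.3, 0.3, 0.3]
width: 0.51
grasp_force: 20.0
```

```bash
python3 go.py 455.6 246.6 20 13.1
```

```text
t 5.6 d [ 0.6 -0.9 40. ] yaw 0.0 pos [455.2 245.6  60. ] hd 13.1 rows 0.8 f [-0.3  0.3  0.3] w 48.0
```

Request:
{"api": "apply_moves", "payload": {
  "rows": [
    {"dx":0.6,"dy":-0.9,"dz":30,"yaw":0,"grip":40},
    {"dx":0.6,"dy":-0.9,"dz":40,"yaw":0,"grip":40},
    {"dx":0.6,"dy":-0.9,"dz":40,"yaw":0,"grip":40},
    {"dx":0.6,"dy":-0.9,"dz":40,"yaw":0,"grip":40}
  ]
}}

```text
time_s: 6.0
eef_pos: [456.1, 247.1, 20.6]
eef_rot: [[0.974, 0.227, -0.0], [0.227, -0.974, -0.0], [-0.0, 0.0, -1.0]]
ft_force: [-0.2, -0.5, -0.9]
width: 0.51
grasp_force: 20.0
```

```bash
python3 go.py 455.6 246.6 15.5 13.1; python3 -c "
from h import *
p=shot('scene'); cv2.imwrite('pics/place1.png',cv2.resize(p['image'][180:300,320:480,::-1],None,fx=5,fy=5,interpolation=2))"
```

```text
t 6.0 d [-0.6  0.4  5.1] yaw 0.02 pos [456.1 247.1  20.6] hd 13.12 rows 0.1 f [-0.2 -0.5 -0.9] w 47.9
```

View pics/place1.png

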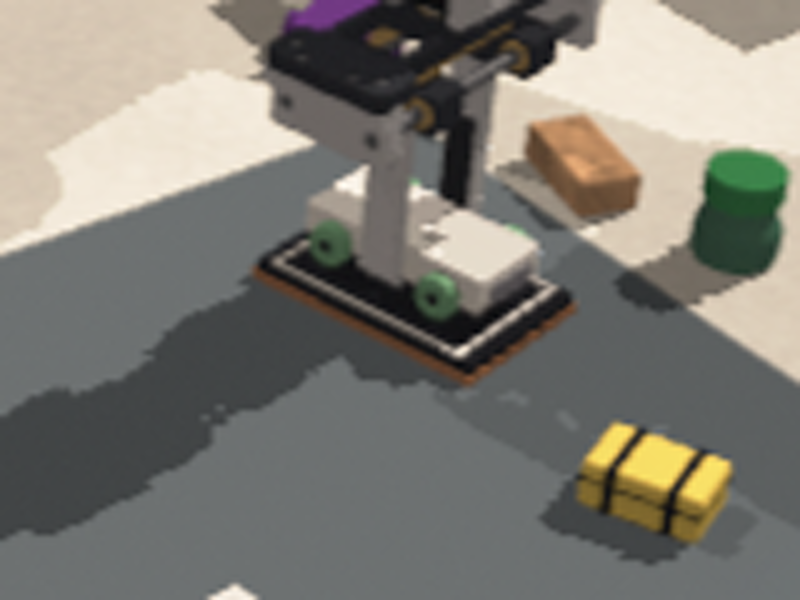

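The chassis is held level by its sides between the wheels at about crop (425,240), just above the bay, and looks centred and aligned. I'll lower it and let go.

Request:
{"api": "apply_moves", "payload": {
  "rows": [
    {"dx":-0.5,"dy":0.4,"dz":3,"yaw":0,"grip":40},
    {"dx":-0.5,"dy":0.4,"dz":5.2,"yaw":0,"grip":40},
    {"dx":-0.5,"dy":0.4,"dz":5.2,"yaw":0,"grip":40},
    {"dx":-0.5,"dy":0.4,"dz":5.2,"yaw":0,"grip":40}
  ]
}}

```text
time_s: 6.45
eef_pos: [455.7, 247.2, 15.3]
eef_rot: [[0.974, 0.228, 0.0], [0.228, -0.974, 0.0], [0.0, 0.0, -1.0]]
ft_force: [0.5, -0.5, -0.7]
width: 0.512
grasp_force: 20.0
```

```bash
python3 go.py 455.6 246.6 15.3 13.1
```

```text
t 6.45 d [-0.2  0.5  0. ] yaw 0.08 pos [455.7 247.2  15.3] hd 13.18 rows 0.0 f [ 0.5 -0.5 -0.7] w 48.1
```

Request:
{"api": "apply_moves", "payload": {
  "rows": [
    {"dx":0,"dy":0.3,"dz":0.5,"yaw":0,"grip":40},
    {"dx":0,"dy":0.3,"dz":0.5,"yaw":0,"grip":94},
    {"dx":0,"dy":0.3,"dz":0.5,"yaw":0,"grip":94},
    {"dx":0,"dy":0.3,"dz":0.5,"yaw":0,"grip":94},
    {"dx":0,"dy":0.3,"dz":0.5,"yaw":0,"grip":94},
    {"dx":0,"dy":0.3,"dz":0.5,"yaw":0,"grip":94},
    {"dx":0,"dy":0.3,"dz":-30,"yaw":0,"grip":94},
    {"dx":0,"dy":0.3,"dz":-75,"yaw":0,"grip":94},
    {"dx":0,"dy":0.3,"dz":-105,"yaw":0,"grip":94}
  ]
}}

```text
time_s: 7.35
eef_pos: [456.3, 247.0, 122.6]
eef_rot: [[0.974, 0.228, 0.002], [0.228, -0.974, 0.001], [0.002, -0.0, -1.0]]
ft_force: [0.3, 0.0, 0.2]
width: 1.002
grasp_force: 0.0
```

```bash
python3 go.py 465.3 -207 60 -10.7
```

```text
t 7.35 d [-94.9 444.2  62.3] yaw 23.87 pos [456.3 247.  122.6] hd 13.17 rows 9.2 f [0.3 0.  0.2] w 94.2
```

Request:
{"api": "apply_moves", "payload": {
  "rows": [
    {"dx":-95,"dy":444,"dz":62,"yaw":23.9,"grip":94},
    {"dx":-95,"dy":444,"dz":62,"yaw":23.9,"grip":94},
    {"dx":-95,"dy":444,"dz":62,"yaw":23.9,"grip":94},
    {"dx":-95,"dy":444,"dz":62,"yaw":23.9,"grip":94},
    {"dx":-95,"dy":444,"dz":62,"yaw":23.9,"grip":94},
    {"dx":-95,"dy":444,"dz":62,"yaw":23.9,"grip":94},
    {"dx":-95,"dy":444,"dz":62,"yaw":23.9,"grip":94},
    {"dx":-95,"dy":444,"dz":62,"yaw":23.9,"grip":94},
    {"dx":-95,"dy":444,"dz":62,"yaw":23.9,"grip":94},
    {"dx":-95,"dy":444,"dz":62,"yaw":23.9,"grip":94}
  ]
}}

```text
time_s: 8.35
eef_pos: [464.1, -211.6, 58.0]
eef_rot: [[0.982, -0.191, 0.001], [-0.191, -0.982, -0.001], [0.001, 0.001, -1.0]]
ft_force: [-0.3, 0.4, 0.5]
width: 1.002
grasp_force: 0.0
```

Request:
{"api": "apply_moves", "payload": {
  "rows": [
    {"dx":0,"dy":0,"dz":0,"yaw":0,"grip":94},
    {"dx":0,"dy":0,"dz":0,"yaw":0,"grip":94}
  ]
}}

```text
time_s: 8.55
eef_pos: [464.0, -205.9, 57.9]
eef_rot: [[0.983, -0.186, -0.001], [-0.186, -0.983, 0.001], [-0.001, -0.001, -1.0]]
ft_force: [-1.0, -0.3, -0.4]
width: 0.998
grasp_force: 0.0
```

```bash
python3 go.py 465.3 -207 4 -10.7
python3 - <<'E'
from h import *
a=shot('scene'); b=shot('top')
A=a['image'][190:280,340:460,::-1]; B=b['image'][180:270,180:300,::-1]
cv2.imwrite('pics/ch1.png',np.hstack([cv2.resize(i,(400,300),interpolation=2) for i in(A,B)]))
# overlay-free fit: chassis on plinth is bright vs black; hull of bright/green pixels
for p,(x,y),r in((a,(400,232),32),(b,(238,226),24)):
    L=cv2.cvtColor(p['image'][y-r:y+r,x-r:x+r].astype(np.float32)/255,cv2.COLOR_RGB2LAB); print(np.round(L[::6,::4,0]).astype(int))
E
```

```text
t 8.55 d [ 1.5  0.9 53.9] yaw 0.01 pos [ 464.  -205.9   57.9] hd -10.69 rows 1.1 f [-1.  -0.3 -0.4] w 93.8
[[85 85 85 86 90 89 93 93 93 93 93 93 93 93 93 93]
 [82 81 81 82 82 71 43 40 40 51 93 92 92 93 90 66]
 [81 61 40 40 40 40 40 40 40 40 40 48 92 92 66 36]
 [40 40 40 40 40 94 87 87 83 40 40 40 47 45 57 61]
 [40 40 40 42 54 93 95 95 96 94 88 85 40 40 40 23]
 [47 42 26 20 11 40 51 53 92 95 95 95 95 88 87 40]
 [31 28 24 18 38  7  5 13 51 47 52 75 88 58 32 66]
 [47 29 29 29 29 17 19 38  8 32 34 49 51  7 49 12]
 [47 47 46 47 44 29 29 29 19 14 28  7 47 11 27 39]
 [47 47 47 47 46 47 46 29 29 29 27 16 36 40 40 40]
 [47 47 47 47 47 47 47 47 47 47 40 40 40 40 40 40]]
[[22 21 22 22 21 16 11 14 31  9 24 27]
 [21 17 28 58 71 62 62 30  4 11 14 25]
 [21 21 40 62 65 73 72 49 10 20 14 17]
 [22 21 32 45 62 73 74 72  4 17 13 14]
 [22 21 21 16 63 70 74 73 26  4 13 14]
 [22 23 23 31 61 61 74 73 67 33 26 14]
 [23 22 22 27 48 62 72 73 73 10 10 14]
 [22 21 22 21 18 33 28 25 18  8  6 14]]
```

View pics/ch1.png

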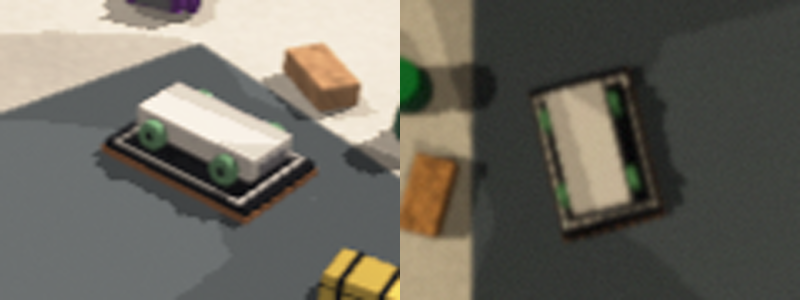

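The chassis sits level in the bay, with wheels at left-crop (150,135) and (222,168). I'll measure its offset from the bay line per view, with known heights.

```bash
cat > m3.py <<'E'
from h import *
M['deck']=box(104,48,18,37)
def deckfit(p,x,y,r,tl,name):
    big=cv2.resize(p['image'][y-r:y+r,x-r:x+r],None,fx=S,fy=S,interpolation=cv2.INTER_LINEAR)
    L=cv2.cvtColor(big.astype(np.float32)/255,cv2.COLOR_RGB2LAB)
    m=((L[...,0]>tl)&(L[...,1]>-6)).astype(np.uint8); m=cv2.morphologyEx(m,cv2.MORPH_OPEN,cv2.getStructuringElement(2,(19,19)))
    k,lab,st,ce=cv2.connectedComponentsWithStats(m); i=min((i for i in range(1,k) if st[i,4]>2000),key=lambda i:np.hypot(*(ce[i]-r*S)))
    out=np.zeros(m.shape,np.uint8); cv2.fillConvexPoly(out,cv2.convexHull(np.argwhere(lab==i)[:,::-1].astype(np.int32)),255)
    mm=cv2.resize(out,(2*r,2*r),interpolation=cv2.INTER_AREA)/255.; o=np.array([x-r,y-r])
    c=lambda u:np.abs(raster(proj(p,place('deck',[u[0],u[1],0,u[2]])),o,mm.shape)-mm).sum()/mm.sum()
    u=np.array([456,247,.229]); u=minimize(c,u,method='Nelder-Mead',options=dict(initial_simplex=np.array([u]+[u+e for e in np.diag([6,6,.1])]),xatol=.02,fatol=1e-5)).x
    cn,_=cv2.findContours(out,0,1); cv2.drawContours(big,cn,-1,(255,0,0),2)
    P=cv2.convexHull(((proj(p,place('deck',[u[0],u[1],0,u[2]]))-o+.5)*S).astype(np.int32)); cv2.polylines(big,[P],True,(0,0,255),2)
    # predicted bay lines rectangle for reference, and plinth
    for q,n in((np.array([[s*58,t*37,12] for s,t in((1,1),(1,-1),(-1,-1),(-1,1))]),0),):
        cc,ss=np.cos(.2286),np.sin(.2286); W=q@np.array([[cc,-ss,0],[ss,cc,0],[0,0,1]]).T+[*BAY[name],0]
        cv2.polylines(big,[((proj(p,W)-o+.5)*S).astype(np.int32)],True,(0,255,0),1)
    print(name,np.round(u[:2],1),round(np.degrees(u[2]),1),round(c(u),3)); return cv2.resize(big,(400,400))
BAY={'scene':(455.6,248.2),'top':(455.7,245.1)}
a=shot('scene'); b=shot('top')
cv2.imwrite('pics/df.png',np.hstack([deckfit(a,400,232,40,45,'scene'),deckfit(b,238,226,34,40,'top')])[:,:,::-1])
E
python3 m3.py
```

```text
scene [452.8 251.5] 11.7 0.043
top [455.3 247.8] 13.7 0.036
```

View pics/df.png

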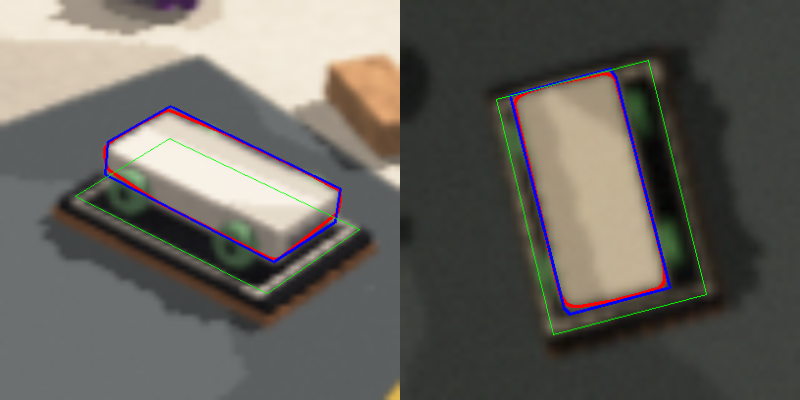

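The deck fit is good, but the earlier bay rectangle (84 wide) probably included the wood edge. I'll refit the white lines on the first pictures.

```bash
cat > m4.py <<'E'
from h import *
from scipy.ndimage import map_coordinates
from scipy.optimize import differential_evolution
cam={'scene':shot('scene'),'top':shot('top')}
im={k:cv2.imread('pics/%s0.png'%k).astype(float).min(2) for k in cam}
t=np.linspace(-.95,.95,60)
def rect(a,b): return np.vstack([np.c_[t*a/2,0*t+b/2],np.c_[t*a/2,0*t-b/2],np.c_[0*t+a/2,t*b/2],np.c_[0*t-a/2,t*b/2]])
def score(k,u):
    s=0
    for off,w in((0,1),(-9,-.5)):
        P=rect(u[3]+off,u[4]+off); c,sn=np.cos(u[2]),np.sin(u[2])
        q=proj(cam[k],np.c_[P@np.array([[c,sn],[-sn,c]])+u[:2],np.full(len(P),12.)])
        s+=w*map_coordinates(np.minimum(im[k],120 if k=='top' else 200),[q[:,1],q[:,0]],order=1).reshape(4,-1).mean(1).sum()
    return -s/(25 if k=='top' else 60)
B=[(445,470),(235,262),(.17,.29),(108,124),(60,84)]
for ks in(['scene'],['top'],['scene','top']):
    r=differential_evolution(lambda u:sum(score(k,u) for k in ks),B,seed=1,tol=1e-6,maxiter=200); print(ks,np.round(r.x,2),round(np.degrees(r.x[2]),1),round(r.fun,2))
# visual check
out=[]
for k,(x,y,r_) in (('scene',(402,237,40)),('top',(238,226,32))):
    i=cv2.imread('pics/%s0.png'%k)[y-r_:y+r_,x-r_:x+r_]; f=400/(2*r_); i=cv2.resize(i,(400,400),interpolation=2)
    c,sn=np.cos(r.x[2]),np.sin(r.x[2])
    for a,b,col in((r.x[3],r.x[4],(0,255,0)),(130,84,(0,0,255))):
        P=np.array([[a,b],[a,-b],[-a,-b],[-a,b]])/2@np.array([[c,sn],[-sn,c]])+r.x[:2]
        cv2.polylines(i,[((proj(cam[k],np.c_[P,[12.]*4])-[x-r_,y-r_]+.5)*f).astype(np.int32)],True,col,1)
    out.append(i)
cv2.imwrite('pics/bay.png',np.hstack(out))
E
python3 m4.py
```

```text
['scene'] [4.5625e+02 2.4635e+02 2.3000e-01 1.0903e+02 7.5470e+01] 13.2 -8.21
['top'] [4.5567e+02 2.4433e+02 2.3000e-01 1.0834e+02 7.4960e+01] 12.9 -10.32
['scene', 'top'] [4.5614e+02 2.4502e+02 2.3000e-01 1.0878e+02 7.4710e+01] 13.2 -17.86
```

View pics/bay.png

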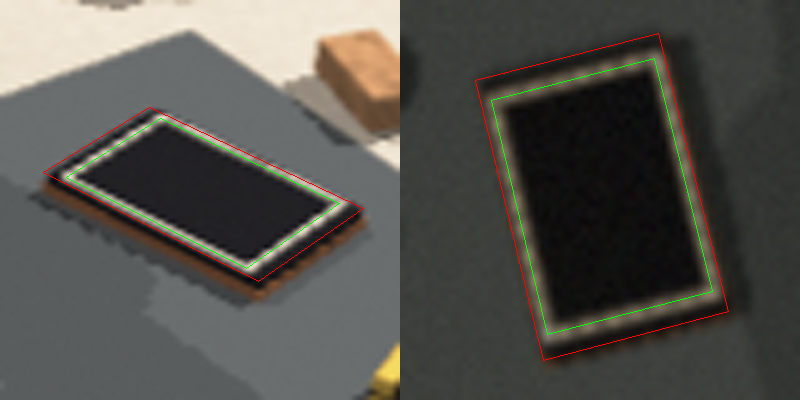

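```bash
sed -e "s/box(104,48,18,37)/box(104,48,36.9,37)/; s/(19,19)/(11,11)/; s/40,45,'scene'/40,70,'scene'/; s/df.png/df2.png/" m3.py > m5.py; sed -i "s/BAY={.*/BAY={'scene':(456.2,246.4),'top':(455.7,244.3)}/; s/s\*58,t\*37/s*54.4,t*37.5/" m5.py; python3 m5.py
```

```text
scene [457.  247.9] 13.5 0.027
top [454.1 246.8] 13.7 0.042
```

View pics/df2.png

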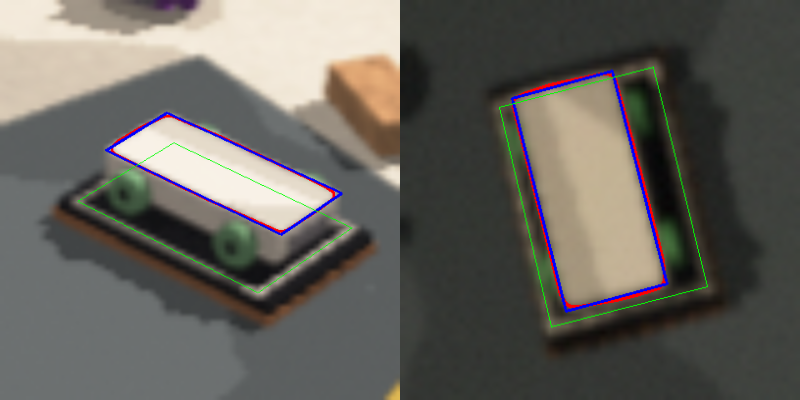

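Top-face outlines fit well. The chassis is within about 2 mm of the bay centre and aligned in yaw (13.5° against 13.1°), so I'll continue with the shell.

Request:
{"api": "apply_moves", "payload": {
  "grip_force": 20,
  "rows": [
    {"dx":1.5,"dy":0.9,"dz":30,"yaw":0,"grip":94},
    {"dx":1.5,"dy":0.9,"dz":54,"yaw":0,"grip":94},
    {"dx":1.5,"dy":0.9,"dz":54,"yaw":0,"grip":94},
    {"dx":1.5,"dy":0.9,"dz":54,"yaw":0,"grip":94},
    {"dx":1.5,"dy":0.9,"dz":54,"yaw":0,"grip":45},
    {"dx":1.5,"dy":0.9,"dz":54,"yaw":0,"grip":45},
    {"dx":1.5,"dy":0.9,"dz":54,"yaw":0,"grip":45},
    {"dx":1.5,"dy":0.9,"dz":54,"yaw":0,"grip":45},
    {"dx":1.5,"dy":0.9,"dz":54,"yaw":0,"grip":45},
    {"dx":1.5,"dy":0.9,"dz":54,"yaw":0,"grip":45}
  ]
}}

```text
time_s: 9.95
eef_pos: [465.6, -208.3, 4.3]
eef_rot: [[0.983, -0.186, 0.0], [-0.186, -0.983, -0.0], [0.0, 0.0, -1.0]]
ft_force: [-0.1, -0.3, 1.3]
width: 0.572
grasp_force: 20.0
```

Request:
{"api": "apply_moves", "payload": {
  "rows": [
    {"dx":0,"dy":0,"dz":0,"yaw":0,"grip":45},
    {"dx":0,"dy":0,"dz":0,"yaw":0,"grip":45},
    {"dx":0,"dy":0,"dz":0,"yaw":0,"grip":45}
  ]
}}

```text
time_s: 10.25
eef_pos: [465.5, -208.3, 4.2]
eef_rot: [[0.983, -0.186, -0.0], [-0.186, -0.983, 0.0], [-0.0, -0.0, -1.0]]
ft_force: [-0.7, 0.5, 2.4]
width: 0.574
grasp_force: 20.0
```

```bash
python3 go.py 455.8 247.1 100 13.2
```

```text
t 10.25 d [ -94.4 -445.6  -95.7] yaw -23.93 pos [ 465.5 -208.3    4.2] hd -10.73 rows 9.3 f [-0.7  0.5  2.4] w 54.0
```

Request:
{"api": "apply_moves", "payload": {
  "rows": [
    {"dx":0,"dy":0,"dz":-45,"yaw":0,"grip":45},
    {"dx":0,"dy":0,"dz":-92,"yaw":0,"grip":45},
    {"dx":-94.4,"dy":-445.6,"dz":-95.7,"yaw":-23.9,"grip":45},
    {"dx":-94.4,"dy":-445.6,"dz":-95.7,"yaw":-23.9,"grip":45},
    {"dx":-94.4,"dy":-445.6,"dz":-95.7,"yaw":-23.9,"grip":45},
    {"dx":-94.4,"dy":-445.6,"dz":-95.7,"yaw":-23.9,"grip":45},
    {"dx":-94.4,"dy":-445.6,"dz":-95.7,"yaw":-23.9,"grip":45},
    {"dx":-94.4,"dy":-445.6,"dz":-95.7,"yaw":-23.9,"grip":45},
    {"dx":-94.4,"dy":-445.6,"dz":-95.7,"yaw":-23.9,"grip":45},
    {"dx":-94.4,"dy":-445.6,"dz":-95.7,"yaw":-23.9,"grip":45}
  ]
}}

```text
time_s: 11.25
eef_pos: [456.3, 193.6, 99.1]
eef_rot: [[0.974, 0.228, 0.0], [0.228, -0.974, -0.0], [0.0, 0.0, -1.0]]
ft_force: [1.6, 0.2, -0.3]
width: 0.574
grasp_force: 20.0
```

```bash
python3 go.py 455.8 247.1 100 13.2
```

```text
t 11.25 d [ 11.7 -52.2  -0.9] yaw -0.02 pos [456.3 193.6  99.1] hd 13.18 rows 1.1 f [ 1.6  0.2 -0.3] w 53.9
```

Request:
{"api": "apply_moves", "payload": {
  "rows": [
    {"dx":6,"dy":-27,"dz":0,"yaw":0,"grip":45},
    {"dx":10,"dy":-45,"dz":0,"yaw":0,"grip":45},
    {"dx":10,"dy":-45,"dz":0,"yaw":0,"grip":45},
    {"dx":10,"dy":-45,"dz":0,"yaw":0,"grip":45},
    {"dx":10,"dy":-45,"dz":0,"yaw":0,"grip":45}
  ]
}}

```text
time_s: 11.75
eef_pos: [456.3, 236.7, 99.0]
eef_rot: [[0.974, 0.227, -0.001], [0.227, -0.974, -0.0], [-0.001, 0.0, -1.0]]
ft_force: [0.8, -0.1, -1.7]
width: 0.573
grasp_force: 20.0
```

```bash
python3 go.py 455.8 247.1 44 13.2
```

```text
t 11.75 d [  1.9 -10.2  55. ] yaw -0.09 pos [456.3 236.7  99. ] hd 13.11 rows 1.1 f [ 0.8 -0.1 -1.7] w 53.9
```

Request:
{"api": "apply_moves", "payload": {
  "rows": [
    {"dx":1.9,"dy":-10.2,"dz":0,"yaw":-0.1,"grip":45},
    {"dx":1.9,"dy":-10.2,"dz":30,"yaw":-0.1,"grip":45},
    {"dx":1.9,"dy":-10.2,"dz":50,"yaw":-0.1,"grip":45},
    {"dx":1.9,"dy":-10.2,"dz":54,"yaw":-0.1,"grip":45},
    {"dx":1.9,"dy":-10.2,"dz":54,"yaw":-0.1,"grip":45},
    {"dx":1.9,"dy":-10.2,"dz":54,"yaw":-0.1,"grip":45}
  ]
}}

```text
time_s: 12.35
eef_pos: [456.9, 248.2, 46.5]
eef_rot: [[0.973, 0.229, 0.002], [0.229, -0.973, 0.001], [0.002, -0.0, -1.0]]
ft_force: [0.7, -0.1, -0.2]
width: 0.573
grasp_force: 20.0
```

```bash
python3 go.py 455.8 247.1 41.2 13.2
```

```text
t 12.35 d [-1.4  0.8  5.3] yaw 0.05 pos [456.9 248.2  46.5] hd 13.25 rows 0.1 f [ 0.7 -0.1 -0.2] w 53.9
```

Request:
{"api": "apply_moves", "payload": {
  "rows": [
    {"dx":-1.4,"dy":0.8,"dz":3,"yaw":0,"grip":45},
    {"dx":-1.4,"dy":0.8,"dz":4.5,"yaw":0,"grip":45},
    {"dx":-1.4,"dy":0.8,"dz":4.5,"yaw":0,"grip":45},
    {"dx":-1.4,"dy":0.8,"dz":4.5,"yaw":0,"grip":45},
    {"dx":-1.4,"dy":0.8,"dz":4.5,"yaw":0,"grip":45}
  ]
}}

```text
time_s: 12.85
eef_pos: [455.1, 247.0, 41.2]
eef_rot: [[0.973, 0.23, 0.001], [0.23, -0.973, 0.0], [0.001, 0.0, -1.0]]
ft_force: [0.1, -0.9, 1.0]
width: 0.569
grasp_force: 20.0
```

```bash
python3 go.py 455.8 247.1 41.2 13.2
```

```text
t 12.85 d [0.7 0.1 0. ] yaw 0.07 pos [455.1 247.   41.2] hd 13.27 rows 0.0 f [ 0.1 -0.9  1. ] w 53.5
```

Request:
{"api": "apply_moves", "payload": {
  "rows": [
    {"dx":0.5,"dy":0,"dz":0.4,"yaw":0,"grip":45},
    {"dx":0.5,"dy":0,"dz":0.4,"yaw":0,"grip":94},
    {"dx":0.5,"dy":0,"dz":0.4,"yaw":0,"grip":94},
    {"dx":0.5,"dy":0,"dz":0.4,"yaw":0,"grip":94},
    {"dx":0.5,"dy":0,"dz":0.4,"yaw":0,"grip":94},
    {"dx":0.5,"dy":0,"dz":0.4,"yaw":0,"grip":94},
    {"dx":0.5,"dy":0,"dz":-30,"yaw":0,"grip":94},
    {"dx":0.5,"dy":0,"dz":-75,"yaw":0,"grip":94},
    {"dx":0.5,"dy":0,"dz":-90,"yaw":0,"grip":94}
  ]
}}

```text
time_s: 13.75
eef_pos: [457.8, 247.8, 135.2]
eef_rot: [[0.973, 0.23, 0.007], [0.23, -0.973, 0.002], [0.007, -0.0, -1.0]]
ft_force: [0.2, 0.7, 0.9]
width: 1.001
grasp_force: 0.0
```

```bash
python3 go.py 661.5 -254.5 60 -32.8
```

```text
t 13.75 d [ 82.4 535.7  75.6] yaw 46.07 pos [457.8 247.8 135.2] hd 13.27 rows 10.9 f [0.2 0.7 0.9] w 94.1
```

Request:
{"api": "apply_moves", "payload": {
  "rows": [
    {"dx":82.4,"dy":535.7,"dz":75,"yaw":46,"grip":94},
    {"dx":82.4,"dy":535.7,"dz":75,"yaw":46,"grip":94},
    {"dx":82.4,"dy":535.7,"dz":75,"yaw":46,"grip":94},
    {"dx":82.4,"dy":535.7,"dz":75,"yaw":46,"grip":94},
    {"dx":82.4,"dy":535.7,"dz":75,"yaw":46,"grip":94},
    {"dx":82.4,"dy":535.7,"dz":75,"yaw":46,"grip":94},
    {"dx":82.4,"dy":535.7,"dz":75,"yaw":46,"grip":94},
    {"dx":82.4,"dy":535.7,"dz":75,"yaw":46,"grip":94},
    {"dx":82.4,"dy":535.7,"dz":75,"yaw":46,"grip":94},
    {"dx":82.4,"dy":535.7,"dz":75,"yaw":46,"grip":94}
  ]
}}

```text
time_s: 14.75
eef_pos: [640.9, -214.0, 61.0]
eef_rot: [[0.841, -0.541, -0.001], [-0.541, -0.841, 0.001], [-0.001, -0.0, -1.0]]
ft_force: [1.1, -0.8, 0.5]
width: 0.997
grasp_force: 0.0
```

```bash
python3 go.py 661.5 -254.5 60 -32.8
python3 - <<'E'
from h import *
a=shot('scene'); b=shot('top')
cv2.imwrite('pics/sh1.png',np.hstack([cv2.resize(i,(400,400),interpolation=2) for i in(a['image'][192:272,360:440,::-1],b['image'][194:258,206:270,::-1])]))
E
```

```text
t 14.75 d [39.2 22.9  1. ] yaw 0.05 pos [ 640.9 -214.    61. ] hd -32.75 rows 0.9 f [ 1.1 -0.8  0.5] w 93.7
```

View pics/sh1.png

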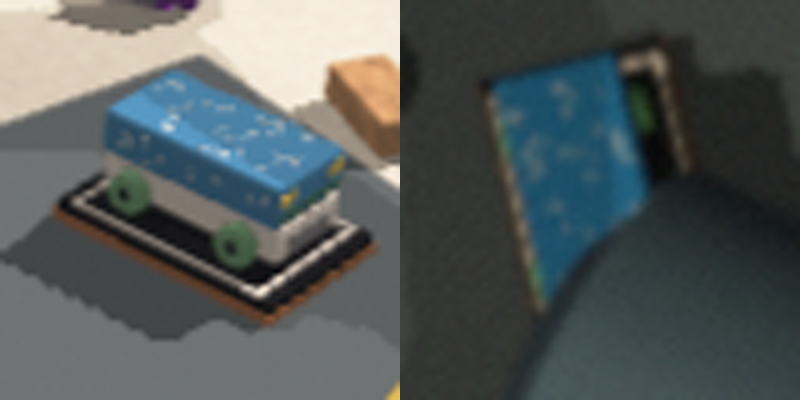

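The shell sits square on the chassis, its ends flush with the deck at left-crop (105,105) and (340,155). I'll fit it in the scene view while going to the cabin.

Request:
{"api": "apply_moves", "payload": {
  "rows": [
    {"dx":39,"dy":23,"dz":1,"yaw":0,"grip":94},
    {"dx":39,"dy":23,"dz":1,"yaw":0,"grip":94},
    {"dx":39,"dy":23,"dz":1,"yaw":0,"grip":94},
    {"dx":39,"dy":23,"dz":1,"yaw":0,"grip":94}
  ]
}}

```text
time_s: 15.25
eef_pos: [660.8, -251.2, 60.9]
eef_rot: [[0.842, -0.54, -0.001], [-0.54, -0.842, 0.001], [-0.001, -0.0, -1.0]]
ft_force: [-0.4, 0.8, -0.7]
width: 1.001
grasp_force: 0.0
```

```bash
cat > sf.py <<'E'
from h import *
def colfit(p,name,z,x,y,r,test,u0):
    big=cv2.resize(p['image'][y-r:y+r,x-r:x+r],None,fx=S,fy=S,interpolation=cv2.INTER_LINEAR)
    L=cv2.cvtColor(big.astype(np.float32)/255,cv2.COLOR_RGB2LAB); m=cv2.morphologyEx(test(L).astype(np.uint8),2,np.ones((7,7)))
    k,lab,st,ce=cv2.connectedComponentsWithStats(m); i=1+np.argmax(st[1:,4])
    out=np.zeros(m.shape,np.uint8); cv2.fillConvexPoly(out,cv2.convexHull(np.argwhere(lab==i)[:,::-1].astype(np.int32)),255)
    mm=cv2.resize(out,(2*r,2*r),interpolation=cv2.INTER_AREA)/255.; o=np.array([x-r,y-r])
    c=lambda u:np.abs(raster(proj(p,place(name,[u[0],u[1],z,u[2]])),o,mm.shape)-mm).sum()/mm.sum()
    u=np.array(u0); u=minimize(c,u,method='Nelder-Mead',options=dict(initial_simplex=np.array([u]+[u+e for e in np.diag([6,6,.1])]),xatol=.02,fatol=1e-5)).x
    return np.round(u[:2],1),round(np.degrees(u[2]),1),round(c(u),3)
E
python3 go.py 661.5 -254.5 4 -32.8
python3 - <<'E'
from sf import *
a=shot('scene'); b=lambda L:L[...,2]<-10
print('placed scene',colfit(a,'shell',37,400,222,34,b,[456,247,.229]))
E
```

```text
t 15.25 d [ 2.4  2.4 56.9] yaw 0.11 pos [ 660.8 -251.2   60.9] hd -32.69 rows 1.1 f [-0.4  0.8 -0.7] w 94.1
placed scene (array([452. , 249.4]), np.float64(12.9), np.float64(0.112))
```

Request:
{"api": "apply_moves", "payload": {
  "grip_force": 20,
  "rows": [
    {"dx":2.4,"dy":2.4,"dz":30,"yaw":0,"grip":94},
    {"dx":2.4,"dy":2.4,"dz":57,"yaw":0,"grip":94},
    {"dx":2.4,"dy":2.4,"dz":57,"yaw":0,"grip":94},
    {"dx":2.4,"dy":2.4,"dz":57,"yaw":0,"grip":94},
    {"dx":2.4,"dy":2.4,"dz":57,"yaw":0,"grip":38},
    {"dx":2.4,"dy":2.4,"dz":57,"yaw":0,"grip":38},
    {"dx":2.4,"dy":2.4,"dz":57,"yaw":0,"grip":38},
    {"dx":2.4,"dy":2.4,"dz":57,"yaw":0,"grip":38},
    {"dx":2.4,"dy":2.4,"dz":57,"yaw":0,"grip":38},
    {"dx":2.4,"dy":2.4,"dz":57,"yaw":0,"grip":38}
  ]
}}

```text
time_s: 16.3
eef_pos: [662.0, -255.9, 4.3]
eef_rot: [[0.841, -0.541, -0.0], [-0.541, -0.841, 0.0], [-0.0, 0.0, -1.0]]
ft_force: [-0.9, 0.2, 0.4]
width: 0.526
grasp_force: 0.0
```

Request:
{"api": "apply_moves", "payload": {
  "rows": [
    {"dx":0,"dy":0,"dz":0,"yaw":0,"grip":38},
    {"dx":0,"dy":0,"dz":0,"yaw":0,"grip":38},
    {"dx":0,"dy":0,"dz":0,"yaw":0,"grip":38}
  ]
}}

```text
time_s: 16.6
eef_pos: [662.0, -255.9, 4.3]
eef_rot: [[0.841, -0.541, -0.0], [-0.541, -0.841, -0.0], [-0.0, 0.0, -1.0]]
ft_force: [0.8, -0.2, 1.4]
width: 0.486
grasp_force: 20.0
```

```bash
python3 go.py 455.7 247.1 130 13.3
```

```text
t 16.6 d [-445.5 -311.6 -125.7] yaw -46.03 pos [ 662.  -255.9    4.3] hd -32.73 rows 11.2 f [ 0.8 -0.2  1.4] w 45.7
```

Request:
{"api": "apply_moves", "payload": {
  "rows": [
    {"dx":0,"dy":0,"dz":-45,"yaw":0,"grip":38},
    {"dx":0,"dy":0,"dz":-90,"yaw":0,"grip":38},
    {"dx":-445,"dy":-311.5,"dz":-126,"yaw":-46,"grip":38},
    {"dx":-445,"dy":-311.5,"dz":-126,"yaw":-46,"grip":38},
    {"dx":-445,"dy":-311.5,"dz":-126,"yaw":-46,"grip":38},
    {"dx":-445,"dy":-311.5,"dz":-126,"yaw":-46,"grip":38},
    {"dx":-445,"dy":-311.5,"dz":-126,"yaw":-46,"grip":38},
    {"dx":-445,"dy":-311.5,"dz":-126,"yaw":-46,"grip":38},
    {"dx":-445,"dy":-311.5,"dz":-126,"yaw":-46,"grip":38},
    {"dx":-445,"dy":-311.5,"dz":-126,"yaw":-46,"grip":38}
  ]
}}

```text
time_s: 17.6
eef_pos: [509.6, 115.1, 121.0]
eef_rot: [[0.973, 0.229, 0.0], [0.229, -0.973, 0.0], [0.0, -0.0, -1.0]]
ft_force: [0.3, 0.4, 0.4]
width: 0.492
grasp_force: 20.0
```

```bash
python3 go.py 456.3 247.2 130 13.3
```

```text
t 17.6 d [ -21.6 -140.8   -9. ] yaw -0.05 pos [509.6 115.1 121. ] hd 13.25 rows 2.9 f [0.3 0.4 0.4] w 46.2
```

Request:
{"api": "apply_moves", "payload": {
  "rows": [
    {"dx":-7,"dy":-45,"dz":-5,"yaw":0,"grip":38},
    {"dx":-14,"dy":-90,"dz":-5,"yaw":0,"grip":38},
    {"dx":-20,"dy":-130,"dz":-5,"yaw":0,"grip":38},
    {"dx":-21.6,"dy":-138,"dz":-5,"yaw":0,"grip":38},
    {"dx":-21.6,"dy":-138,"dz":-5,"yaw":0,"grip":38},
    {"dx":-21.6,"dy":-138,"dz":-5,"yaw":0,"grip":38},
    {"dx":-21.6,"dy":-138,"dz":-5,"yaw":0,"grip":38}
  ]
}}

```text
time_s: 18.3
eef_pos: [458.7, 241.6, 125.8]
eef_rot: [[0.974, 0.228, 0.0], [0.228, -0.974, -0.0], [0.0, 0.0, -1.0]]
ft_force: [0.3, 0.3, -0.3]
width: 0.488
grasp_force: 20.0
```

```bash
python3 go.py 456.3 247.2 69 13.3
```

```text
t 18.3 d [-1.1 -6.  56.7] yaw -0.15 pos [458.7 241.6 125.8] hd 13.15 rows 1.1 f [ 0.3  0.3 -0.3] w 45.9
```

Request:
{"api": "apply_moves", "payload": {
  "rows": [
    {"dx":-1.1,"dy":-6,"dz":0,"yaw":-0.1,"grip":38},
    {"dx":-1.1,"dy":-6,"dz":30,"yaw":-0.1,"grip":38},
    {"dx":-1.1,"dy":-6,"dz":50,"yaw":-0.1,"grip":38},
    {"dx":-1.1,"dy":-6,"dz":56,"yaw":-0.1,"grip":38},
    {"dx":-1.1,"dy":-6,"dz":56,"yaw":-0.1,"grip":38},
    {"dx":-1.1,"dy":-6,"dz":56,"yaw":-0.1,"grip":38}
  ]
}}

```text
time_s: 18.9
eef_pos: [456.4, 248.5, 70.7]
eef_rot: [[0.973, 0.231, 0.001], [0.231, -0.973, 0.0], [0.002, -0.0, -1.0]]
ft_force: [-0.0, -0.3, -0.6]
width: 0.49
grasp_force: 20.0
```

```bash
python3 go.py 456.3 247.2 65.3 13.3
```

```text
t 18.9 d [-0.4  1.2  5.4] yaw 0.04 pos [456.4 248.5  70.7] hd 13.34 rows 0.1 f [-0.  -0.3 -0.6] w 46.0
```

Request:
{"api": "apply_moves", "payload": {
  "rows": [
    {"dx":-0.4,"dy":1.2,"dz":3,"yaw":0,"grip":38},
    {"dx":-0.4,"dy":1.2,"dz":4.8,"yaw":0,"grip":38},
    {"dx":-0.4,"dy":1.2,"dz":4.8,"yaw":0,"grip":38},
    {"dx":-0.4,"dy":1.2,"dz":4.8,"yaw":0,"grip":38},
    {"dx":-0.4,"dy":1.2,"dz":4.8,"yaw":0,"grip":38}
  ]
}}

```text
time_s: 19.4
eef_pos: [455.6, 247.2, 65.2]
eef_rot: [[0.973, 0.231, 0.0], [0.231, -0.973, 0.0], [0.0, 0.0, -1.0]]
ft_force: [-0.5, -1.0, 0.8]
width: 0.489
grasp_force: 20.0
```

```bash
python3 go.py 456.3 247.2 65.3 13.3; python3 -c "
from h import *
p=shot('scene'); cv2.imwrite('pics/cab1.png',cv2.resize(p['image'][172:272,340:473,::-1],None,fx=5,fy=5,interpolation=2))"
```

```text
t 19.4 d [ 0.7  0.2 -0.1] yaw 0.07 pos [455.6 247.2  65.2] hd 13.37 rows 0.0 f [-0.5 -1.   0.8] w 46.0
```

View pics/cab1.png

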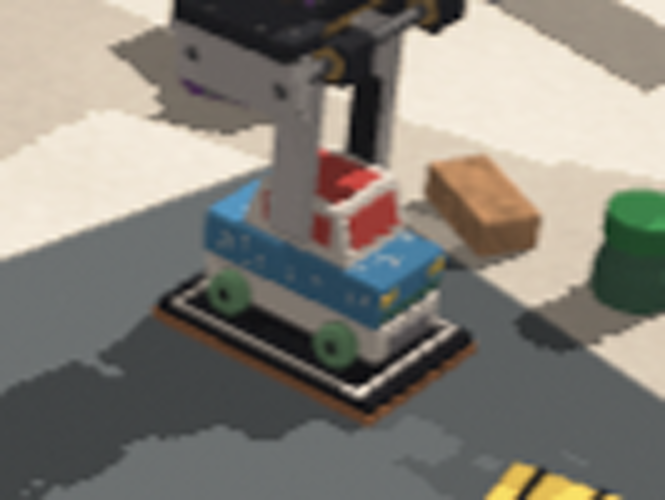

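The cabin with red windows is held level on the shell, near the middle lengthwise: its front foot is at crop (345,262) and the shell's front corner at (375,292). I'll release it and head for the roof box.

Request:
{"api": "apply_moves", "payload": {
  "rows": [
    {"dx":0.5,"dy":0,"dz":0.3,"yaw":0,"grip":38},
    {"dx":0.5,"dy":0,"dz":0.3,"yaw":0,"grip":94},
    {"dx":0.5,"dy":0,"dz":0.3,"yaw":0,"grip":94},
    {"dx":0.5,"dy":0,"dz":0.3,"yaw":0,"grip":94},
    {"dx":0.5,"dy":0,"dz":0.3,"yaw":0,"grip":94},
    {"dx":0.5,"dy":0,"dz":0.3,"yaw":0,"grip":94},
    {"dx":0.5,"dy":0,"dz":-30,"yaw":0,"grip":94},
    {"dx":0.5,"dy":0,"dz":-70,"yaw":0,"grip":94},
    {"dx":0.5,"dy":0,"dz":-85,"yaw":0,"grip":94}
  ]
}}

```text
time_s: 20.35
eef_pos: [458.0, 247.9, 153.8]
eef_rot: [[0.973, 0.231, 0.006], [0.231, -0.973, 0.002], [0.006, -0.0, -1.0]]
ft_force: [0.1, 0.3, -0.2]
width: 0.999
grasp_force: 0.0
```

```bash
python3 go.py 638.7 230.5 60 25
```

```text
t 20.35 d [171.2  58.8  94.8] yaw -11.63 pos [458.  247.9 153.8] hd 13.37 rows 4.1 f [ 0.1  0.3 -0.2] w 93.9
```

Request:
{"api": "apply_moves", "payload": {
  "rows": [
    {"dx":45,"dy":15,"dz":0,"yaw":-6,"grip":94},
    {"dx":90,"dy":31,"dz":10,"yaw":-11.6,"grip":94},
    {"dx":133,"dy":46,"dz":30,"yaw":-11.6,"grip":94},
    {"dx":171,"dy":59,"dz":50,"yaw":-11.6,"grip":94},
    {"dx":171,"dy":59,"dz":90,"yaw":-11.6,"grip":94},
    {"dx":171,"dy":59,"dz":90,"yaw":-11.6,"grip":94},
    {"dx":171,"dy":59,"dz":90,"yaw":-11.6,"grip":94}
  ]
}}

```text
time_s: 21.05
eef_pos: [634.5, 229.3, 58.7]
eef_rot: [[0.906, 0.422, -0.003], [0.422, -0.906, -0.001], [-0.003, -0.001, -1.0]]
ft_force: [0.1, 0.3, 1.5]
width: 1.003
grasp_force: 0.0
```

```bash
python3 go.py 638.7 230.5 4 25
python3 - <<'E'
from sf import *
im=cv2.imread('pics/scene0.png')[:,:,::-1].copy(); im2=cv2.imread('pics/top0.png')[:,:,::-1].copy()
a=shot('scene'); b=shot('top'); 
for t in(10,16,22):
  f=lambda L:cv2.morphologyEx((L[...,2]>t).astype(np.uint8),3,np.ones((25,25)))
  print(t,colfit({**a,'image':im},'roofbox',0,451,276,24,f,[638,230,.42]),colfit({**b,'image':im2},'roofbox',0,243,161,20,f,[638,230,.42]))
E
```

```text
t 21.05 d [ 4.5  0.7 54.7] yaw -0.02 pos [634.5 229.3  58.7] hd 24.98 rows 1.1 f [0.1 0.3 1.5] w 94.3
10 (array([638.4, 231.8]), np.float64(23.8), np.float64(0.024)) (array([638.5, 229.8]), np.float64(28.2), np.float64(0.169))
16 (array([638. , 232.1]), np.float64(25.1), np.float64(0.028)) (array([638.9, 230.1]), np.float64(24.2), np.float64(0.119))
22 (array([638. , 232.4]), np.float64(27.9), np.float64(0.061)) (array([638.9, 230.5]), np.float64(24.1), np.float64(0.089))
```

Request:
{"api": "apply_moves", "payload": {
  "grip_force": 20,
  "rows": [
    {"dx":4,"dy":0.5,"dz":30,"yaw":0.2,"grip":94},
    {"dx":4,"dy":0.5,"dz":54,"yaw":0.2,"grip":94},
    {"dx":4,"dy":0.5,"dz":54,"yaw":0.2,"grip":94},
    {"dx":4,"dy":0.5,"dz":54,"yaw":0.2,"grip":94},
    {"dx":4,"dy":0.5,"dz":54,"yaw":0.2,"grip":94}
  ]
}}

```text
time_s: 21.65
eef_pos: [641.4, 231.2, 8.9]
eef_rot: [[0.908, 0.419, 0.004], [0.419, -0.908, 0.001], [0.004, 0.001, -1.0]]
ft_force: [0.3, -0.1, 0.4]
width: 0.997
grasp_force: 0.0
```

```bash
python3 go.py 638.5 231 4 24.7
```

```text
t 21.65 d [-2.7 -1.1  4.9] yaw 0.09 pos [641.4 231.2   8.9] hd 24.79 rows 0.1 f [ 0.3 -0.1  0.4] w 93.7
```

Request:
{"api": "apply_moves", "payload": {
  "rows": [
    {"dx":-2.4,"dy":-1,"dz":4.5,"yaw":0,"grip":94},
    {"dx":-2.4,"dy":-1,"dz":4.5,"yaw":0,"grip":94},
    {"dx":-2.4,"dy":-1,"dz":4.5,"yaw":0,"grip":94}
  ]
}}

```text
time_s: 21.95
eef_pos: [637.2, 230.5, 1.8]
eef_rot: [[0.908, 0.419, 0.0], [0.419, -0.908, 0.0], [0.0, 0.0, -1.0]]
ft_force: [0.0, -0.0, 0.4]
width: 0.996
grasp_force: 0.0
```

```bash
python3 go.py 638.5 231 4 24.7
```

```text
t 21.95 d [ 1.4  0.1 -2.2] yaw 0.07 pos [637.2 230.5   1.8] hd 24.77 rows 0.1 f [ 0.  -0.   0.4] w 93.6
```

Request:
{"api": "apply_moves", "payload": {
  "rows": [
    {"dx":0.7,"dy":0,"dz":-2,"yaw":0,"grip":94},
    {"dx":0.7,"dy":0,"dz":-2,"yaw":0,"grip":28},
    {"dx":0.7,"dy":0,"dz":-2,"yaw":0,"grip":28},
    {"dx":0.7,"dy":0,"dz":-2,"yaw":0,"grip":28},
    {"dx":0.7,"dy":0,"dz":-2,"yaw":0,"grip":28},
    {"dx":0.7,"dy":0,"dz":-2,"yaw":0,"grip":28},
    {"dx":0.7,"dy":0,"dz":-2,"yaw":0,"grip":28},
    {"dx":0.7,"dy":0,"dz":-2,"yaw":0,"grip":28},
    {"dx":0.7,"dy":0,"dz":-2,"yaw":0,"grip":28},
    {"dx":0.7,"dy":0,"dz":-2,"yaw":0,"grip":28}
  ]
}}

```text
time_s: 22.95
eef_pos: [637.8, 230.8, 3.4]
eef_rot: [[0.908, 0.419, -0.0], [0.419, -0.908, -0.0], [-0.0, 0.0, -1.0]]
ft_force: [-0.5, 0.2, -0.3]
width: 0.379
grasp_force: 20.0
```

Request:
{"api": "apply_moves", "payload": {
  "rows": [
    {"dx":0,"dy":0,"dz":0,"yaw":0,"grip":28},
    {"dx":0,"dy":0,"dz":0,"yaw":0,"grip":28},
    {"dx":0,"dy":0,"dz":0,"yaw":0,"grip":28}
  ]
}}

```text
time_s: 23.25
eef_pos: [637.8, 230.8, 3.5]
eef_rot: [[0.908, 0.419, 0.0], [0.419, -0.908, 0.0], [0.0, -0.0, -1.0]]
ft_force: [0.3, -0.3, -0.3]
width: 0.385
grasp_force: 20.0
```

```bash
python3 go.py 456 247.1 150 13.3
python3 - <<'E'
from sf import *
a=shot('scene'); b=shot('top'); red=lambda L:cv2.morphologyEx((L[...,1]>20).astype(np.uint8),3,np.ones((25,25)))
cv2.imwrite('pics/cab2.png',np.hstack([cv2.resize(i,(400,400),interpolation=2) for i in(a['image'][182:262,360:440,::-1],b['image'][194:258,206:270,::-1])]))
E
```

```text
t 23.25 d [-158.3  -90.9 -146.5] yaw 11.47 pos [637.8 230.8   3.5] hd 24.77 rows 4.7 f [ 0.3 -0.3 -0.3] w 36.2
```

View pics/cab2.png

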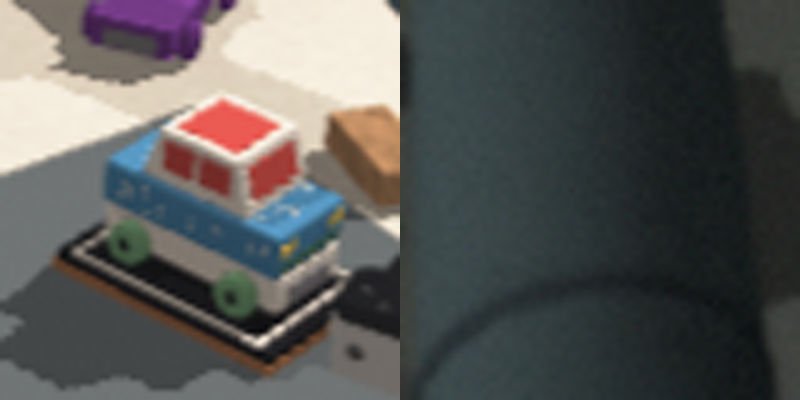

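The cabin stands centred on the shell at left-crop (225,150), square and level. The roof box is gripped at 36 mm.

Request:
{"api": "apply_moves", "payload": {
  "rows": [
    {"dx":0,"dy":0,"dz":-48,"yaw":0,"grip":28},
    {"dx":0,"dy":0,"dz":-96,"yaw":0,"grip":28},
    {"dx":0,"dy":0,"dz":-140,"yaw":0,"grip":28},
    {"dx":-43,"dy":-25,"dz":-146,"yaw":6,"grip":28},
    {"dx":-86,"dy":-50,"dz":-146,"yaw":11.4,"grip":28},
    {"dx":-129,"dy":-74,"dz":-146,"yaw":11.4,"grip":28},
    {"dx":-158,"dy":-91,"dz":-146,"yaw":11.4,"grip":28},
    {"dx":-158,"dy":-91,"dz":-146,"yaw":11.4,"grip":28},
    {"dx":-158,"dy":-91,"dz":-146,"yaw":11.4,"grip":28},
    {"dx":-158,"dy":-91,"dz":-146,"yaw":11.4,"grip":28}
  ]
}}

```text
time_s: 24.35
eef_pos: [457.5, 247.2, 150.0]
eef_rot: [[0.973, 0.231, 0.001], [0.231, -0.973, 0.0], [0.001, 0.0, -1.0]]
ft_force: [-0.3, 0.6, -0.8]
width: 0.386
grasp_force: 20.0
```

```bash
python3 go.py 455.6 247.0 97 13.3
python3 - <<'E'
from h import *
a=shot('scene'); 
for n,z in(('shell',37),('cabin',61)): print(n,np.round((proj(a,place(n,[455.8,247.1,z,np.radians(13.3)]))-[360,182]+.5)*5).astype(int).tolist())
E
```

```text
t 24.35 d [-2.  -0.2 53. ] yaw 0.04 pos [457.5 247.2 150. ] hd 13.34 rows 1.1 f [-0.3  0.6 -0.8] w 36.3
shell [[99, 202], [168, 160], [274, 286], [342, 240], [103, 160], [172, 118], [279, 243], [347, 198]]
cabin [[144, 173], [203, 137], [246, 222], [304, 184], [161, 129], [220, 93], [238, 164], [297, 127]]
```

Request:
{"api": "apply_moves", "payload": {
  "rows": [
    {"dx":-2,"dy":0,"dz":25,"yaw":0,"grip":28},
    {"dx":-2,"dy":0,"dz":45,"yaw":0,"grip":28},
    {"dx":-2,"dy":0,"dz":52,"yaw":0,"grip":28},
    {"dx":-2,"dy":0,"dz":52,"yaw":0,"grip":28},
    {"dx":-2,"dy":0,"dz":52,"yaw":0,"grip":28},
    {"dx":-2,"dy":0,"dz":52,"yaw":0,"grip":28}
  ]
}}

```text
time_s: 25.0
eef_pos: [455.4, 247.0, 98.7]
eef_rot: [[0.973, 0.231, 0.002], [0.231, -0.973, 0.001], [0.002, -0.0, -1.0]]
ft_force: [0.3, 0.4, -1.0]
width: 0.381
grasp_force: 20.0
```

```bash
python3 go.py 455.6 247.0 92.5 13.3
```

```text
t 25.0 d [0.2 0.1 6.2] yaw 0.06 pos [455.4 247.   98.7] hd 13.36 rows 0.1 f [ 0.3  0.4 -1. ] w 35.8
```

Request:
{"api": "apply_moves", "payload": {
  "rows": [
    {"dx":0.3,"dy":0,"dz":3,"yaw":0,"grip":28},
    {"dx":0.3,"dy":0,"dz":5.6,"yaw":0,"grip":28},
    {"dx":0.3,"dy":0,"dz":5.6,"yaw":0,"grip":28},
    {"dx":0.3,"dy":0,"dz":5.6,"yaw":0,"grip":28},
    {"dx":0.3,"dy":0,"dz":5.6,"yaw":0,"grip":28}
  ]
}}

```text
time_s: 25.5
eef_pos: [455.0, 247.0, 92.3]
eef_rot: [[0.973, 0.231, 0.001], [0.231, -0.973, 0.0], [0.001, -0.0, -1.0]]
ft_force: [1.0, -0.4, 2.8]
width: 0.383
grasp_force: 20.0
```

```bash
python3 go.py 455.6 247.0 92.5 13.3
```

```text
t 25.5 d [ 0.6  0.1 -0.2] yaw 0.07 pos [455.  247.   92.3] hd 13.37 rows 0.0 f [ 1.  -0.4  2.8] w 36.0
```

Contact is felt, about 3 N. I'll release, rise and move away.

Request:
{"api": "apply_moves", "payload": {
  "rows": [
    {"dx":0.4,"dy":0,"dz":-0.1,"yaw":0,"grip":28},
    {"dx":0.4,"dy":0,"dz":-0.1,"yaw":0,"grip":94},
    {"dx":0.4,"dy":0,"dz":-0.1,"yaw":0,"grip":94},
    {"dx":0.4,"dy":0,"dz":-0.1,"yaw":0,"grip":94},
    {"dx":0.4,"dy":0,"dz":-0.1,"yaw":0,"grip":94},
    {"dx":0.4,"dy":0,"dz":-0.1,"yaw":0,"grip":94},
    {"dx":0.4,"dy":0,"dz":-30,"yaw":0,"grip":94},
    {"dx":0.4,"dy":0,"dz":-70,"yaw":0,"grip":94},
    {"dx":0.4,"dy":0,"dz":-90,"yaw":0,"grip":94}
  ]
}}

```text
time_s: 26.4
eef_pos: [456.3, 247.4, 185.1]
eef_rot: [[0.973, 0.231, 0.004], [0.231, -0.973, 0.001], [0.004, -0.0, -1.0]]
ft_force: [-0.0, -0.2, -0.2]
width: 0.996
grasp_force: 0.0
```

Request:
{"api": "apply_moves", "payload": {
  "rows": [
    {"dx":0,"dy":300,"dz":0,"yaw":0,"grip":94},
    {"dx":0,"dy":300,"dz":0,"yaw":0,"grip":94},
    {"dx":0,"dy":300,"dz":0,"yaw":0,"grip":94},
    {"dx":0,"dy":300,"dz":0,"yaw":0,"grip":94},
    {"dx":0,"dy":300,"dz":0,"yaw":0,"grip":94},
    {"dx":0,"dy":300,"dz":0,"yaw":0,"grip":94},
    {"dx":0,"dy":300,"dz":0,"yaw":0,"grip":94},
    {"dx":0,"dy":300,"dz":0,"yaw":0,"grip":94},
    {"dx":0,"dy":300,"dz":0,"yaw":0,"grip":94}
  ]
}}

```text
time_s: 27.3
eef_pos: [523.9, -43.8, 181.6]
eef_rot: [[0.973, 0.232, -0.001], [0.232, -0.973, 0.001], [-0.001, -0.001, -1.0]]
ft_force: [-0.3, 0.1, -1.2]
width: 1.002
grasp_force: 0.0
```

```bash
python3 - <<'E'
from h import *
a=shot('scene'); b=shot('top')
cv2.imwrite('pics/fin.png',np.hstack([cv2.resize(i,(400,400),interpolation=2) for i in(a['image'][172:262,355:445,::-1],b['image'][190:254,204:268,::-1])]))
E
```

```text
(no output)
```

View pics/fin.png

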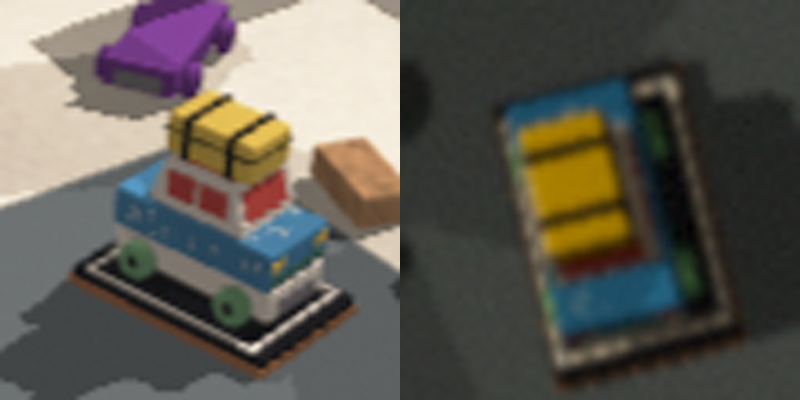

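The full stack stands level and aligned in both crops; the sideways shift in the top view is parallax. One numeric check, then I'll hand in.

```bash
python3 - <<'E'
from sf import *
a=shot('scene'); b=shot('top'); f=lambda L:cv2.morphologyEx((L[...,2]>22).astype(np.uint8),3,np.ones((25,25)))
print(colfit(a,'roofbox',89,406,203,18,f,[456,247,.23]),colfit(b,'roofbox',89,233,220,17,f,[456,247,.23]))
E
```

```text
(array([458.1, 245.6]), np.float64(-0.8), np.float64(0.197)) (array([454.5, 248.4]), np.float64(13.1), np.float64(0.066))
```

```bash
python3 -c "
from plant import robot
print(robot.hand_in())"
```

```text
the job is handed in; nothing more can be done
None
```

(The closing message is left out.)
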